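# Pack the handle-fitting kit tray

## Task

Pack the kit for one knife handle into the wooden tray: lay the smaller pale wooden blank (the one with the knot) flat in the long narrow nest, the broad dark sanding block flat in the wide nest, and stand the smaller jar, the one of pins, upright in the round nest. Each must sit fully down on the floor of its nest; leave the bigger pale blank, the narrower dark blank and the bigger jar where they are.

Things in the scene. Friction and masses are not known exactly. Their poses are not given: they have to be found in the camera images.
- tray: Low wooden tray with open ends, 310 x 168 mm, fixed to the bench. Origin: centre of its underside on the bench; x along its long side. Its floor is 10 mm above the bench, the rails along its two long sides 22 mm. It carries three nests in a row along x, their centres 100 mm apart.
- slot_nest: Long narrow nest: 96 x 150 mm plate of pale plywood with dark wooden fences, lying in the tray, fixed; may be left, middle or right of the three. Origin: centre of the recess floor, 14 mm above the bench; z up, x along the tray's row of nests (across the nest), y along the nest. Fences 6 mm thick stand 18 mm above the floor round the recess; the recess is 54 mm (x) by 136 mm (y). The long fences have a gap for fingers, 60 mm long, in the middle of both sides.
- wide_nest: Wide nest: 96 x 150 mm plate of pale plywood with dark wooden fences, lying in the tray, fixed; may be left, middle or right of the three. Origin: centre of the recess floor, 14 mm above the bench; z up, x along the tray's row of nests (across the nest), y along the nest. Fences 6 mm thick stand 18 mm above the floor round the recess; the recess is 77 mm (x) by 117 mm (y). The long fences have a gap for fingers, 56 mm long, in the middle of both sides.
- round_nest: Round nest: 96 x 150 mm plate of pale plywood with dark wooden fences, lying in the tray, fixed; may be left, middle or right of the three. Origin: centre of the recess floor, 14 mm above the bench; z up, x along the tray's row of nests (across the nest), y along the nest. Fences 6 mm thick stand 18 mm above the floor round the recess; the recess is round, 76 mm across; its fence is two arcs, at +y and -y, with a gap for fingers about 42 mm wide at +x and at -x.
- handle_blank: Pale wooden block with a dark knot, the smaller of the two pale ones, 38 (x) x 120 (y) x 25 mm (z). Origin: centre of its underside. Belongs in slot_nest, its y along the nest's y, either way round.
- sanding_block: Dark sanding block, the broader of the two dark ones, with a slightly wider sole under it, 61 (x) x 101 (y) x 32 mm (z). Origin: centre of its underside. Belongs in wide_nest, its y along the nest's y, either way round.
- pin_jar: Clear glass jar of handle pins (brown contents below, flat yellow lid on top), the smaller jar, 60 mm across, 75 mm high, standing. Origin: centre of its underside; z up. The glass is straight and can be gripped between 10 and 60 mm above its underside. Belongs in round_nest.
- big_blank: Plain pale wooden block without a knot, 45 (x) x 140 (y) x 35 mm (z). Origin: centre of its underside. Look-alike: leave it.
- dark_blank: Narrow dark wooden block, 42 (x) x 110 (y) x 28 mm (z). Origin: centre of its underside. Look-alike: leave it.
- big_jar: Bigger clear glass jar with pale brown contents and a flat whitish lid, 68 mm across, 90 mm high. Origin: centre of its underside. Look-alike: leave it.

How it is judged (in metres and radians):
At the end, for the whole second after the job is handed in: Knotted blank in the narrow nest, sanding block in the wide, smaller jar in the round: within 14 mm of its centre, 5 mm of its floor, tilt under 0.1 rad, blocks within 0.2 rad of its length, released, at rest. Look-alikes within 30 mm of their start (horizontal distance between handle_blank and slot_nest below 0.014 m and z of handle_blank in the frame of slot_nest between -0.004 and 0.005 m and angle between each of handle_blank, sanding_block, pin_jar's own z axis and vertical below 0.1 rad and linear speed of each of handle_blank, sanding_block, pin_jar below 0.02 m/s and angle between the y axis of handle_blank and the y axis of slot_nest, either way round below 0.2 rad and horizontal distance between sanding_block and wide_nest below 0.014 m and z of sanding_block in the frame of wide_nest between -0.004 and 0.005 m and angle between the y axis of sanding_block and the y axis of wide_nest, either way round below 0.2 rad and horizontal distance between pin_jar and round_nest below 0.014 m and z of pin_jar in the frame of round_nest between -0.004 and 0.005 m and distance of each of big_blank, dark_blank, big_jar from where it was at the start of the episode below 0.03 m); the robot touches nothing.
It fails at once if a look-alike was moved more than 30 mm (distance of any of big_blank, dark_blank, big_jar from where it was at the start of the episode above 0.03 m).
It also fails if it takes over 99 s, if anything falls off the work surface, if the arm or the gripper's body presses on something with over 40 N, if the wrist force passes 120 N, or if a joint passes its speed limit or range.

## Robot

A 6-joint arm with a two-finger parallel gripper is mounted at the origin on a cart in front of the work surface, level with it; the furniture and walls round the work are solid. World frame = base frame: x ahead of the robot, y to its left, z up, the work surface at z = 0. Lengths are in mm, angles in rad, forces in N, time in s.
With the tool pointing down it reaches from about 200 to 875 mm from the base axis. Payload 3.4 kg.
Tool frame: the origin (TCP) lies at the very end of the fingers, on their centre line; the grasp point (between the pads) lies 19 mm behind it (manip.tcp_to_grasp is the z of the grasp point in the tool frame, in mm); z points along the fingers, y is the direction in which the jaws open and shut (so a half turn about z gives the same grasp; the last joint's range is limited). The gripper opens to 94 mm and grips with 3 to 60 N. Pads are 16 mm wide; open, the fingers measure 119 mm over their backs; the gripper's body (75 mm by 177 mm) begins 78 mm behind the grasp point.
Start: joints at [1.191, 0.276, 1.505, -0, 1.361, -0.121], TCP at [147.171, 555.883, 205.493] pointing down, gripper open.
Joint ranges: [-2.89, 2.89], [-0.75, 2.08], [0.22, 2.7], [-1.18, 4.32], [0.11, 2.71], [-2.7, 2.7]. Speed limits (rad/s): [2.57, 2.57, 3.14, 3.14, 3.14, 3.14].

## Interface

Orientations are given as [roll, pitch, yaw] about the fixed x, y, z axes, in that order (R = Rz(yaw) Ry(pitch) Rx(roll)).
In Python, from station import monitor, viewer, order, manip gives the robot as it stands.
- The arm moves only by the tool send_rows, never from a script. Its argument "rows" is a list of rows, each an object with "translation": the shift along the tool's x, y, z scaled (see below), a list of three; "twist": the turn, a rotation vector about the tool's x, y, z scaled (see below), a list of three. In form: [{"translation": [dx, dy, dz], "twist": [wx, wy, wz]}, ...]. A call has 1 to 5 rows; each row shifts and turns the pose as measured when the row begins, along the tool's axes as they then stand; what a row does not reach is not made up. The controller multiplies each number of a shift by 500 mm and each number of a turn by 0.1 rad. A row lasts 1/8 s, in which the tool goes at most 62.5 mm and 10.7 degrees, less where a joint would pass 70% of its speed; a pose out of reach is approached as far as the arm can. A call with a number of a shift or a turn outside -1 to 1 is refused whole. A call with a gripper value outside its range is refused whole. "gripper" is the gripper's target within -1 to 1 (shut at 1, half-way at 0, fully open at -1), set as the call begins (left out, the last holds). The fingers move at their own pace and stop on an object; "grip_force" is the grip in N (left out, the last holds). Time passes only in rows, so rows that do not move let the fingers close. It gives the time, the measured TCP pose, the force and the opening at its end, in the units of the state.
- monitor.state(): the state, without advancing time (a new reading comes with each control period).
- viewer.camera(name): name is "scene" or "top" or "wrist"; returns a dict with "img" (384x512x3 uint8, red, green, blue), "z_map" (384x512 float32, mm along the optical axis (not along the pixel's ray), 0 where there is no reading), "camera_matrix" (3x3 intrinsics, pixels), "extrinsics" (4x4, takes a point from world to camera coordinates). Camera axes: x right, y down, z forward; pixel columns grow to the right and rows downward; lengths in mm; the calibration is good to about 2 mm. The wrist camera is an equidistant fisheye: a pixel r from the principal point sees the ray r / f radians off the axis. A picture is of the moment at which its call begins.
- order.finish_job(): hands the job in, once; it reports no verdict.
The state is a dict: "time": time; "joint_pos": joint angles; "dq": joint speeds; "joint_efforts": joint torques, N m; "ee_pos": TCP position; "orientation": TCP orientation; "force": force on the tool from outside, world axes, zero at the start; "moment": the same for the moment, N m; "finger_gap": finger opening in mm.
Only numpy, scipy, OpenCV 4.12 (cv2) and the standard library are available. Lean on these libraries where they do the work, as an engineer would, in place of code of your own. Each camera call takes 0.05 s, during which the arm holds its last target. There are 200 camera calls.

## Working session

There is one attempt and no reset: what is moved stays moved. The work goes in short steps, Python scripts to look and compute and a tool call to move; the robot and the scene stay as the last step left them, time stands still between calls to the robot, and variables do not carry over. Pictures are saved under pics/ and viewed, about 12 in all and at most 16, crops included, and the job is handed in when it is done.

Besides the shell and the picture viewer there is one more tool, called after "Call:" in YAML: its name, and indented under it one key for each argument. send_rows: Moves the arm, as the interface text tells. Shifts and turns lie within -1 to 1; 1 stands for 500 mm of shift or 0.1 rad of turn. Its arguments: {"type":"object","properties":{"rows":{"type":"array"},"gripper":{"type":"number"},"grip_force":{"type":"number"}},"required":["rows"]}

```bash
mkdir -p pics; ls
python3 - <<'E'
from station import monitor, viewer, order, manip
import cv2,numpy as np
print(monitor.state()); print(manip.tcp_to_grasp)
for n in("top","scene"):
    c=viewer.camera(n); cv2.imwrite(f"pics/{n}0.png",c["img"][:,:,::-1]); np.savez(f"{n}0.npz",**c)
    print(c["camera_matrix"],c["extrinsics"])
E
```

```text
pics
{'time': 0.0, 'joint_pos': array([ 1.19099403e+00,  2.76560462e-01,  1.50606123e+00, -1.27872190e-05,
        1.36068995e+00, -1.21023231e-01]), 'dq': array([-3.29923512e-04, -1.73542429e-05, -1.96036972e-03,  1.31381943e-03,
       -1.44402875e-03,  2.05717838e-03]), 'joint_efforts': array([ 1.12321846e-03, -4.04583907e+01, -2.37230176e+01,  7.00861774e-02,
        3.45654425e-02, -1.41942564e-04]), 'ee_pos': array([146.96531014, 555.34639112, 204.65308012]), 'orientation': array([-3.13988473e+00, -1.95120422e-04,  2.88281610e+00]), 'force': array([-0.01652678,  0.38389422,  0.16238397]), 'moment': array([ 0.04159725,  0.01588052, -0.01321835]), 'finger_gap': 94.10976207387078}
-18.8
[[474.22751335   0.         252.87367272]
 [  0.         474.22751335 192.69803522]
 [  0.           0.           1.        ]] [[-4.38151331e-02 -9.99036859e-01  2.36386727e-03  1.89022231e+02]
 [-9.76869634e-01  4.23469909e-02 -2.09600695e-01  5.59182566e+02]
 [ 2.09298718e-01 -1.14928725e-02 -9.77784210e-01  1.22959351e+03]
 [ 0.00000000e+00  0.00000000e+00  0.00000000e+00  1.00000000e+00]]
[[358.71819949   0.         260.45179761]
 [  0.         358.71819949 193.14982642]
 [  0.           0.           1.        ]] [[ 8.92331622e-01 -4.51344235e-01 -5.71473490e-03 -4.30395237e+02]
 [-2.99130604e-01 -5.81821068e-01 -7.56310205e-01  3.05328089e+02]
 [ 3.38031298e-01  6.76588964e-01 -6.54188211e-01  6.18425152e+02]
 [ 0.00000000e+00  0.00000000e+00  0.00000000e+00  1.00000000e+00]]
```

View pics/top0.png

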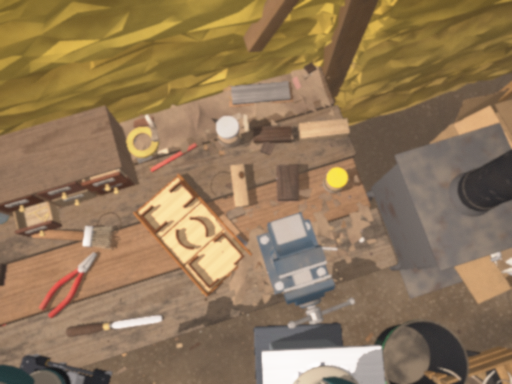

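View pics/scene0.png

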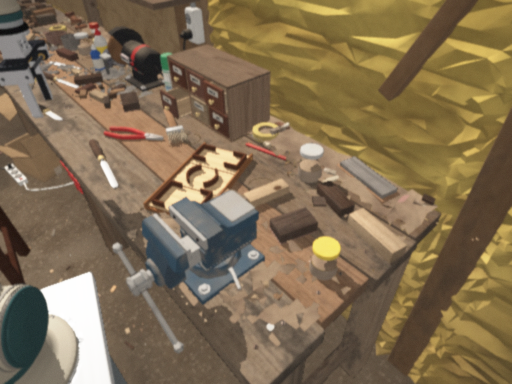

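The top view shows the three wanted parts: the knotted blank at about (240,186), the broad dark block at (288,182) and the yellow-lidded jar at (337,178). The tray is at (195,233), and the vise at (295,255) is an obstacle. Next I'll measure with depth.

```bash
cat > h.py <<'E'
import numpy as np,cv2
from station import monitor,viewer,order,manip
def world(c):
    z=c["z_map"];K=c["camera_matrix"];E=c["extrinsics"]
    v,u=np.indices(z.shape)
    p=np.stack([(u-K[0,2])/K[0,0]*z,(v-K[1,2])/K[1,1]*z,z],-1)
    w=(p-E[:3,3])@E[:3,:3]; w[z==0]=np.nan
    return w
E
python3 - <<'E'
from h import *
c=np.load("top0.npz");w=world(c)
def box(name,u0,u1,v0,v1,zlo,zhi):
    p=w[v0:v1,u0:u1].reshape(-1,3);p=p[(p[:,2]>zlo)&(p[:,2]<zhi)]
    r=cv2.minAreaRect(p[:,:2].astype(np.float32))
    print(name,len(p),"c",np.round(r[0]),"size",np.round(r[1]),"ang",round(r[2],1),"mean",np.round(p.mean(0)),"z95",np.round(np.percentile(p[:,2],[5,50,95])))
box("handle",226,254,160,212,15,60)
box("sand",272,304,160,206,18,60)
box("pin",322,354,162,196,65,90)
box("bigjar",212,244,112,146,80,105)
box("dark",250,300,120,148,18,60)
box("bigblank",298,354,114,142,22,60)
box("vise",250,340,205,305,20,300)
box("tray",130,250,170,295,25,60)
print("bench z",np.round(w[200:215:5,200:350:20,2]))
z=np.clip(w[:,:,2],-20,100);hm=((z+20)/120*255);hm=np.nan_to_num(hm).astype(np.uint8)
a=cv2.resize(c["img"][150:310,120:360,::-1],None,fx=3,fy=3,interpolation=cv2.INTER_CUBIC)
cv2.imwrite("pics/crop.png",a)
# ortho heightmap: vise max heights
m=(w[:,:,2]>15)
for x in range(250,700,20):
    print(x,' '.join('%4d'%(np.nanmax(q) if len(q:=w[...,2][(abs(w[...,0]-x)<10)&(abs(w[...,1]-y)<10)]) else -1) for y in range(460,-160,-20)))
E
```

```text
handle 630 c [591. 204.] size [ 54. 137.] ang 84.4 mean [591. 203.  25.] z95 [20. 25. 29.]
sand 753 c [600.  67.] size [60. 99.] ang 88.6 mean [599.  67.  32.] z95 [27. 32. 36.]
pin 339 c [598. -64.] size [55. 54.] ang 71.5 mean [597. -63.  75.] z95 [70. 75. 79.]
bigjar 410 c [750. 227.] size [60. 63.] ang 89.1 mean [749. 228.  90.] z95 [85. 90. 94.]
dark 581 c [747.  90.] size [133.  46.] ang 89.4 mean [746. 101.  27.] z95 [23. 27. 32.]
bigblank 803 c [753. -46.] size [ 48. 140.] ang 3.7 mean [752. -45.  34.] z95 [28. 34. 39.]
vise 4074 c [381.  64.] size [232. 235.] ang 89.1 mean [377.  63. 123.] z95 [ 23. 133. 155.]
tray 997 c [478. 347.] size [325. 339.] ang 87.7 mean [505. 310.  30.] z95 [25. 30. 36.]
bench z [[17. -5. 24.  4. 11. -0.  2.  0.]
 [13. -3. 27. -4. -0.  4.  0.  3.]
 [10. -2. 23. -2.  0.  5.  1.  2.]]
250   12   10   10    5    3    5    5    5    8    9    8    6    5    6    3    0   -1 -772 -763 -771 -766   92   93   82   55   42   29   12 -770 -768 -766
270    5    6    7    7    6    4    6    5    5    7    5   10   11    6    6    7    6    6  148  143  129  1
[... 2686 characters left out ...]
  36   37   38   36    6    7    3   80   79   82    6    8    7
630    6    4    5   11   26   24    7    4    5    5    5    7   30   30   28    4    6    6   34   40   38   35    2    4    5   71   78   77    4    3    4
650    6   11    6    5   22    4    4    6    7    6    5    4   27   31   27    6    4    4   34   38   35   37    2    6    4    6    5    7    4    7    1
670    9   12   11   11    5    4    5    6    6    6    5    4    6   21    5    4    5    6    5    4    7    5    4    7    5    5    4    5    5    5   -4
690   26    4   11   12   13    4    3    6    5   17   17   18    7    5    6    9    6   16   14    4    5    6    6    8    6    9    6    7    6    6    2
```

View pics/crop.png

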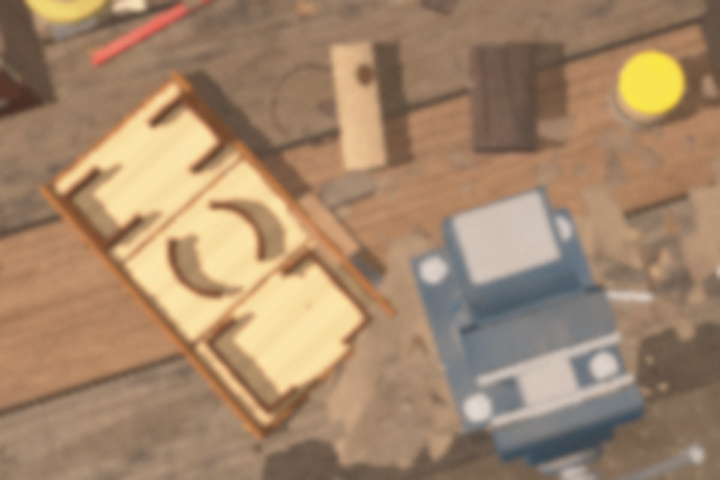

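```bash
cat >> h.py <<'E'
from scipy.optimize import minimize
def loc(w,p):
    c,s=np.cos(p[2]),np.sin(p[2]);d=w[:,:2]-p[:2]
    return d[:,0]*c+d[:,1]*s,-d[:,0]*s+d[:,1]*c
def tray_h(w,p,slot=1):
    x,y=loc(w,p);z=np.zeros(len(x));ax,ay=abs(x),abs(y)
    t=(ax<155)&(ay<84);z[t]=10;z[t&(ay>78)]=22
    for cx,k in((100*slot,'s'),(0,'r'),(-100*slot,'w')):
        a,b=abs(x-cx),ay;z[(a<48)&(b<75)]=14
        if k=='r':
            r=np.hypot(a,b);z[(r>38)&(r<44)&(b>21)]=32
        else:
            X,Y,g=(27,68,30) if k=='s' else (38.5,58.5,28)
            z[(a<X+6)&(b<Y+6)&~((a<X)&(b<Y))&~((a>X)&(b<g))]=32
    return z
def box_h(w,p,sx,sy,h):
    x,y=loc(w,p);return np.where((abs(x)<sx/2)&(abs(y)<sy/2),h,0.)
def cyl_h(w,p,d,h):
    return np.where(np.hypot(*(w[:,:2]-p[:2]).T)<d/2,h,0.)
def fit(w,model,p0,rad,cap=10):
    q=w.reshape(-1,3);q=q[np.hypot(*(q[:,:2]-np.array(p0[:2])).T)<rad]
    f=lambda p:np.minimum(abs(q[:,2]-model(q,p)),cap).mean()
    best=None
    for i in range(12):
        d=np.random.default_rng(i).normal(0,[6,6,.06])
        s=np.array(p0)+d if i else np.array(p0,float)
        S=np.vstack([s,s+[8,0,0],s+[0,8,0],s+[0,0,.08]])
        r=minimize(f,s,method="Nelder-Mead",options=dict(initial_simplex=S,xatol=.05,fatol=1e-4))
        if best is None or r.fun<best.fun:best=r
    return best.x,best.fun
E
python3 - <<'E'
from h import *
c=np.load("top0.npz");w=world(c);E=c["extrinsics"];print("cam",-E[:3,:3].T@E[:3,3])
K=c["camera_matrix"]
img=c["img"][:,:,::-1].copy();img=cv2.resize(img,None,fx=3,fy=3,interpolation=cv2.INTER_CUBIC)
def draw(pts,p,z):
    cs,s=np.cos(p[2]),np.sin(p[2]);P=np.array([[p[0]+a*cs-b*s,p[1]+a*s+b*cs,z] for a,b in pts])
    q=(K@(E[:3,:3]@P.T+E[:3,3:4]));q=(q[:2]/q[2]*3+1).T.astype(np.int32)
    cv2.polylines(img,[q],True,(0,0,255),1)
R=lambda a,b,x=0:[(x-a/2,-b/2),(x+a/2,-b/2),(x+a/2,b/2),(x-a/2,b/2)]
for sl in(1,-1):
    p,f=fit(w,lambda q,p:tray_h(q,p,sl),[455,320,0.85],150); print("tray slot",sl,p.round(2),round(f,2))
    if sl==1:T=p
draw(R(54,136,100),T,14);draw(R(77,117,-100),T,14);draw(R(310,168),T,22)
draw([(38*np.cos(t),38*np.sin(t)) for t in np.linspace(0,6.2,24)],T,14)
for n,sx,sy,h,p0 in(("handle",38,120,25,[591,204,1.5]),("sand",61,101,32,[600,67,1.57]),("bigb",45,140,35,[753,-46,0.1]),("dark",42,110,28,[747,100,0])):
    p,f=fit(w,lambda q,p:box_h(q,p,sx,sy,h),p0,80);print(n,p.round(2),round(f,2));draw(R(sx,sy),p,h)
for n,d,h,p0 in(("pin",60,75,[598,-64,0]),("bigj",68,90,[750,227,0])):
    p,f=fit(w,lambda q,p:cyl_h(q,p,d,h),p0,60,40);print(n,p.round(2),round(f,2))
    draw([(d/2*np.cos(t),d/2*np.sin(t)) for t in np.linspace(0,6.2,24)],[*p[:2],0],h)
cv2.imwrite("pics/fit.png",img[300:930,360:1110])
E
```

```text
cam [ 297.17815749  179.29203851 1319.03534824]
tray slot 1 [470.38 338.4    0.7 ] 2.92
tray slot -1 [470.01 338.32   0.7 ] 3.47
handle [598.72 202.72   1.65] 2.86
sand [601.63  65.66   1.52] 2.57
bigb [ 7.5443e+02 -4.6190e+01  8.0000e-02] 2.97
dark [ 7.4714e+02  1.0281e+02 -1.0000e-02] 3.75
pin [ 5.9951e+02 -6.5070e+01  5.0000e-02] 5.81
bigj [ 7.5240e+02  2.2894e+02 -4.0000e-02] 8.72
```

View pics/fit.png

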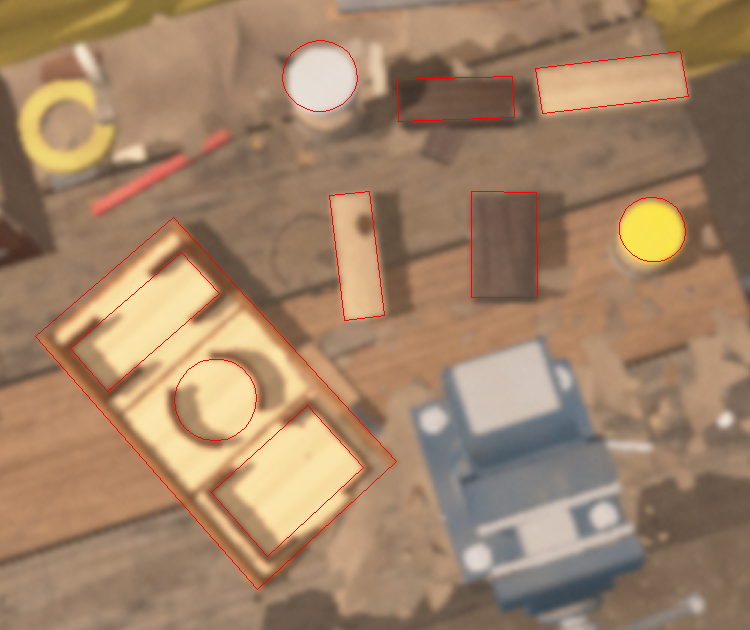

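The fitted outlines sit on the images: tray edges, all three nests, both blocks and the jar lid. Nest assignment is slot at the far end (+100), round in the middle and wide near the vise. Next I'll add a move planner.

```bash
cat >> h.py <<'E'
from scipy.spatial.transform import Rotation as Ro
import json,sys
def plan(x,y,z,yaw,n=5):
    s=monitor.state();R=Ro.from_euler("xyz",s["orientation"]);p=np.array(s["ee_pos"]);T=Ro.from_euler("xyz",[np.pi,0,yaw])
    d=(np.array([x,y,z])-p);rv=(R.inv()*T).as_rotvec()
    print("t",round(s["time"],2),"pos",p.round(1),"yaw",s["orientation"].round(3),"gap",round(s["finger_gap"],1),"F",s["force"].round(1),"need",d.round(1),rv.round(3))
    n=max(n,int(np.ceil(np.linalg.norm(d)/62)),int(np.ceil(abs(rv).max()/.1)))
    out=[]
    for i in range(n):
        k=R.inv().apply(d/n)/500;out.append(dict(translation=k.round(3).tolist(),twist=(rv/n/.1).round(2).tolist()));R=R*Ro.from_rotvec(rv/n)
    for o in out: print(json.dumps(o))
if __name__=="__main__":
    a=[float(v) for v in sys.argv[1:]];plan(*a[:4],n=int(a[4]) if len(a)>4 else 1)
E
python3 h.py 599 203 200 3.22
```

```text
t 0.1 pos [147.  555.4 204.7] yaw [-3.14  -0.     2.883] gap 94.0 F [0.6 0.8 0.4] need [ 452.  -352.4   -4.7] [-0.002 -0.001 -0.337]
{"translation": [-0.105, -0.045, 0.001], "twist": [-0.0, -0.0, -0.34]}
{"translation": [-0.104, -0.049, 0.001], "twist": [-0.0, -0.0, -0.34]}
{"translation": [-0.102, -0.052, 0.001], "twist": [-0.0, -0.0, -0.34]}
{"translation": [-0.1, -0.055, 0.001], "twist": [-0.0, -0.0, -0.34]}
{"translation": [-0.098, -0.059, 0.001], "twist": [-0.0, -0.0, -0.34]}
{"translation": [-0.096, -0.062, 0.001], "twist": [-0.0, -0.0, -0.34]}
{"translation": [-0.094, -0.065, 0.001], "twist": [-0.0, -0.0, -0.34]}
{"translation": [-0.092, -0.068, 0.001], "twist": [-0.0, -0.0, -0.34]}
{"translation": [-0.09, -0.071, 0.001], "twist": [-0.0, -0.0, -0.34]}
{"translation": [-0.087, -0.074, 0.001], "twist": [-0.0, -0.0, -0.34]}
```

Call:
send_rows:
  rows:
    - {"translation": [-0.105, -0.045, 0], "twist": [0, 0, -0.34]}
    - {"translation": [-0.104, -0.049, 0], "twist": [0, 0, -0.34]}
    - {"translation": [-0.102, -0.052, 0], "twist": [0, 0, -0.34]}
    - {"translation": [-0.1, -0.055, 0], "twist": [0, 0, -0.34]}
    - {"translation": [-0.098, -0.059, 0], "twist": [0, 0, -0.34]}
  gripper: -1

```text
time: 0.72
ee_pos: [375.7, 377.8, 202.2]
orientation: [-3.139, -0.003, 3.068]
force: [0.0, -0.3, -0.2]
finger_gap: 94.4
```

Call:
send_rows:
  rows:
    - {"translation": [-0.096, -0.062, 0], "twist": [0, 0, -0.34]}
    - {"translation": [-0.094, -0.065, 0], "twist": [0, 0, -0.34]}
    - {"translation": [-0.092, -0.068, 0], "twist": [0, 0, -0.34]}
    - {"translation": [-0.09, -0.071, 0], "twist": [0, 0, -0.34]}
    - {"translation": [-0.087, -0.074, 0], "twist": [0, 0, -0.34]}

```text
time: 1.35
ee_pos: [610.4, 199.8, 199.9]
orientation: [-3.14, -0.006, -3.041]
force: [0.2, 0.4, 0.1]
finger_gap: 93.9
```

```bash
python3 h.py 599 203 120 3.22 4
```

```text
t 1.35 pos [610.4 199.8 199.9] yaw [-3.14  -0.006 -3.041] gap 93.9 F [0.2 0.4 0.1] need [-11.4   3.2 -79.9] [-0.002 -0.006  0.023]
{"translation": [0.005, 0.002, 0.04], "twist": [-0.0, -0.02, 0.06]}
{"translation": [0.005, 0.002, 0.04], "twist": [-0.0, -0.02, 0.06]}
{"translation": [0.005, 0.002, 0.04], "twist": [-0.0, -0.02, 0.06]}
{"translation": [0.005, 0.002, 0.04], "twist": [-0.0, -0.02, 0.06]}
```

Call:
send_rows:
  rows:
    - {"translation": [0.006, 0.002, 0.05], "twist": [0, -0.02, 0.06]}
    - {"translation": [0.006, 0.002, 0.06], "twist": [0, -0.02, 0.06]}
    - {"translation": [0.006, 0.002, 0.06], "twist": [0, -0.02, 0.06]}
    - {"translation": [0.005, 0, 0.06], "twist": [0, 0, 0.04]}
    - {"translation": [0, 0, 0.04], "twist": [0, 0, 0]}

```text
time: 1.98
ee_pos: [603.0, 196.5, 59.2]
orientation: [-3.139, 0.001, -3.071]
force: [0.3, -0.0, 0.5]
finger_gap: 94.4
```

```bash
python3 h.py 599 203 5 3.22 4;python3 - <<'E'
from h import *
cv2.imwrite("pics/w1.png",viewer.camera("wrist")["img"][:,:,::-1])
E
```

```text
t 1.98 pos [603.  196.5  59.2] yaw [-3.139e+00  1.000e-03 -3.071e+00] gap 94.4 F [ 0.3 -0.   0.5] need [ -4.    6.5 -54.2] [-0.003  0.001 -0.008]
{"translation": [0.002, 0.003, 0.027], "twist": [-0.01, 0.0, -0.02]}
{"translation": [0.002, 0.003, 0.027], "twist": [-0.01, 0.0, -0.02]}
{"translation": [0.002, 0.003, 0.027], "twist": [-0.01, 0.0, -0.02]}
{"translation": [0.002, 0.003, 0.027], "twist": [-0.01, 0.0, -0.02]}
```

View pics/w1.png

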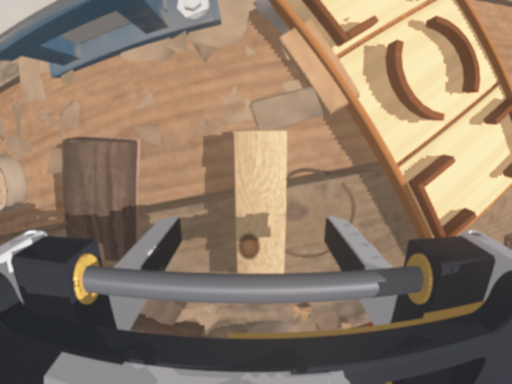

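The blank (cols 235–286) lies between the fingers (about 180 and 330), roughly centred. Descending.

Call:
send_rows:
  rows:
    - {"translation": [0.003, 0.005, 0.03], "twist": [0, 0, 0]}
    - {"translation": [0.003, 0.004, 0.03], "twist": [0, 0, 0]}
    - {"translation": [0.002, 0.003, 0.03], "twist": [0, 0, 0]}
    - {"translation": [0, 0, 0.012], "twist": [0, 0, 0]}

```text
time: 2.52
ee_pos: [596.9, 202.4, 3.1]
orientation: [-3.139, -0.003, -3.071]
force: [0.1, -0.2, 0.4]
finger_gap: 93.6
```

```bash
python3 h.py 599 203 5 3.22
```

```text
t 2.52 pos [596.9 202.4   3.1] yaw [-3.139e+00 -3.000e-03 -3.071e+00] gap 93.6 F [ 0.1 -0.2  0.4] need [2.1 0.6 1.9] [-0.003 -0.003 -0.007]
{"translation": [-0.004, 0.001, -0.004], "twist": [-0.03, -0.03, -0.07]}
```

Call:
send_rows:
  rows:
    - {"translation": [0, 0, -0.004], "twist": [0, 0, 0]}
    - {"translation": [0, 0, 0], "twist": [0, 0, 0]}
    - {"translation": [0, 0, 0], "twist": [0, 0, 0]}
    - {"translation": [0, 0, 0], "twist": [0, 0, 0]}
    - {"translation": [0, 0, 0], "twist": [0, 0, 0]}
  gripper: 1
  grip_force: 30

```text
time: 3.15
ee_pos: [598.3, 202.6, 6.7]
orientation: [-3.139, 0.0, -3.071]
force: [0.6, 0.1, -0.2]
finger_gap: 47.5
```

```bash
python3 h.py 599 203 105 3.22
```

```text
t 3.15 pos [598.3 202.6   6.7] yaw [-3.139  0.    -3.071] gap 47.5 F [ 0.6  0.1 -0.2] need [ 0.7  0.4 98.3] [-0.003  0.    -0.008]
{"translation": [-0.001, 0.0, -0.098], "twist": [-0.01, 0.0, -0.04]}
{"translation": [-0.001, 0.0, -0.098], "twist": [-0.01, 0.0, -0.04]}
```

Still closing at 47.5 mm; wait.

Call:
send_rows:
  rows:
    - {"translation": [0, 0, 0], "twist": [0, 0, 0]}
    - {"translation": [0, 0, 0], "twist": [0, 0, 0]}
    - {"translation": [0, 0, 0], "twist": [0, 0, 0]}
    - {"translation": [0, 0, -0.02], "twist": [0, 0, 0]}
    - {"translation": [0, 0, -0.06], "twist": [0, 0, 0]}

```text
time: 3.78
ee_pos: [596.1, 202.1, 45.5]
orientation: [-3.138, -0.006, -3.071]
force: [0.6, -0.4, -0.9]
finger_gap: 38.0
```

```bash
python3 h.py 547 403 110 2.27
```

```text
t 3.77 pos [596.1 202.1  45.5] yaw [-3.138 -0.006 -3.071] gap 38.0 F [ 0.6 -0.4 -0.9] need [-49.1 200.9  64.5] [-0.006 -0.003  0.942]
{"translation": [0.007, 0.041, -0.013], "twist": [-0.01, -0.0, 0.94]}
{"translation": [0.011, 0.04, -0.013], "twist": [-0.01, -0.0, 0.94]}
{"translation": [0.015, 0.039, -0.013], "twist": [-0.01, -0.0, 0.94]}
{"translation": [0.018, 0.037, -0.013], "twist": [-0.01, -0.0, 0.94]}
{"translation": [0.022, 0.035, -0.013], "twist": [-0.01, -0.0, 0.94]}
{"translation": [0.025, 0.033, -0.013], "twist": [-0.01, -0.0, 0.94]}
{"translation": [0.028, 0.031, -0.013], "twist": [-0.01, -0.0, 0.94]}
{"translation": [0.031, 0.028, -0.013], "twist": [-0.01, -0.0, 0.94]}
{"translation": [0.033, 0.025, -0.013], "twist": [-0.01, -0.0, 0.94]}
{"translation": [0.035, 0.022, -0.013], "twist": [-0.01, -0.0, 0.94]}
```

Call:
send_rows:
  rows:
    - {"translation": [0.007, 0.041, -0.03], "twist": [0, 0, 0.94]}
    - {"translation": [0.011, 0.04, -0.03], "twist": [0, 0, 0.94]}
    - {"translation": [0.015, 0.039, -0.03], "twist": [0, 0, 0.94]}
    - {"translation": [0.018, 0.037, -0.02], "twist": [0, 0, 0.94]}
    - {"translation": [0.022, 0.035, -0.01], "twist": [0, 0, 0.94]}

```text
time: 4.4
ee_pos: [573.4, 304.8, 112.7]
orientation: [-3.14, 0.002, 2.724]
force: [0.0, 0.3, -0.2]
finger_gap: 37.6
```

Call:
send_rows:
  rows:
    - {"translation": [0.025, 0.033, 0], "twist": [0, 0, 0.94]}
    - {"translation": [0.028, 0.031, 0], "twist": [0, 0, 0.94]}
    - {"translation": [0.031, 0.028, 0], "twist": [0, 0, 0.94]}
    - {"translation": [0.033, 0.025, 0], "twist": [0, 0, 0.94]}
    - {"translation": [0.035, 0.022, 0], "twist": [0, 0, 0.94]}

```text
time: 5.03
ee_pos: [550.3, 409.8, 116.7]
orientation: [3.138, 0.004, 2.238]
force: [-0.2, -0.4, -0.9]
finger_gap: 37.9
```

```bash
python3 h.py 547 403 55 2.27 3
```

```text
t 5.03 pos [550.3 409.8 116.7] yaw [3.138 0.004 2.238] gap 37.9 F [-0.2 -0.4 -0.9] need [ -3.3  -6.8 -61.7] [ 0.003  0.004 -0.032]
{"translation": [-0.002, -0.005, 0.041], "twist": [0.01, 0.01, -0.11]}
{"translation": [-0.002, -0.005, 0.041], "twist": [0.01, 0.01, -0.11]}
{"translation": [-0.002, -0.005, 0.041], "twist": [0.01, 0.01, -0.11]}
```

Call:
send_rows:
  rows:
    - {"translation": [-0.002, -0.005, 0.04], "twist": [0, 0, -0.11]}
    - {"translation": [-0.002, -0.005, 0.04], "twist": [0, 0, -0.11]}
    - {"translation": [-0.002, -0.004, 0.04], "twist": [0, 0, -0.1]}
    - {"translation": [0, 0, 0], "twist": [0, 0, 0]}

```text
time: 5.52
ee_pos: [546.6, 405.7, 57.9]
orientation: [3.135, 0.004, 2.273]
force: [-0.9, -0.6, -0.7]
finger_gap: 37.7
```

```bash
python3 h.py 547 403 21 2.27 2;python3 - <<'E'
from h import *
cv2.imwrite("pics/w2.png",viewer.camera("wrist")["img"][:,:,::-1])
E
```

```text
t 5.53 pos [546.6 405.7  57.9] yaw [3.135 0.004 2.273] gap 37.7 F [-0.9 -0.6 -0.7] need [  0.4  -2.7 -36.9] [0.007 0.004 0.003]
{"translation": [-0.002, -0.002, 0.037], "twist": [0.03, 0.02, 0.02]}
{"translation": [-0.002, -0.002, 0.037], "twist": [0.03, 0.02, 0.02]}
```

View pics/w2.png

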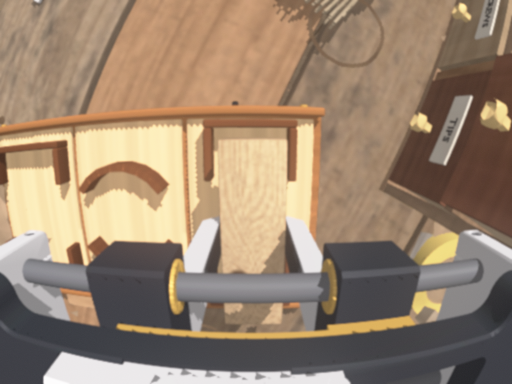

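The blank (cols 218–288) is centred between the slot's fences (214/288), and its axis is parallel to them. Lowering.

Call:
send_rows:
  rows:
    - {"translation": [-0.002, -0.002, 0.03], "twist": [0.03, 0.02, 0]}
    - {"translation": [-0.002, -0.002, 0.03], "twist": [0.03, 0.02, 0]}
    - {"translation": [0, 0, 0.012], "twist": [0, 0, 0]}
    - {"translation": [0, 0, 0], "twist": [0, 0, 0]}

```text
time: 6.08
ee_pos: [549.1, 404.2, 22.9]
orientation: [3.135, 0.0, 2.273]
force: [0.8, -0.6, 0.5]
finger_gap: 37.5
```

```bash
python3 h.py 547 403 20 2.27 2
```

```text
t 6.08 pos [549.1 404.2  22.9] yaw [3.135 0.    2.273] gap 37.5 F [ 0.8 -0.6  0.5] need [-2.1 -1.2 -2.9] [0.006 0.    0.003]
{"translation": [0.0, -0.002, 0.003], "twist": [0.03, 0.0, 0.01]}
{"translation": [0.0, -0.002, 0.003], "twist": [0.03, 0.0, 0.01]}
```

Call:
send_rows:
  rows:
    - {"translation": [0, -0.002, 0.003], "twist": [0, 0, 0]}
    - {"translation": [0, -0.001, 0.002], "twist": [0, 0, 0]}

```text
time: 6.32
ee_pos: [548.3, 403.5, 20.9]
orientation: [3.134, 0.0, 2.273]
force: [-0.7, 0.1, 3.0]
finger_gap: 37.9
```

Call:
send_rows:
  rows:
    - {"translation": [0, 0, 0], "twist": [0, 0, 0]}
    - {"translation": [0, 0, 0], "twist": [0, 0, 0]}
    - {"translation": [0, 0, 0], "twist": [0, 0, 0]}
    - {"translation": [0, 0, 0], "twist": [0, 0, 0]}
  gripper: -0.28

```text
time: 6.82
ee_pos: [549.0, 403.9, 22.1]
orientation: [3.132, 0.001, 2.273]
force: [-0.1, 0.4, 0.8]
finger_gap: 59.9
```

Call:
send_rows:
  rows:
    - {"translation": [0, 0, -0.02], "twist": [0, 0, 0]}
    - {"translation": [0, 0, -0.06], "twist": [0, 0, 0]}
    - {"translation": [0, 0, -0.1], "twist": [0, 0, 0]}
    - {"translation": [0, 0, -0.08], "twist": [0, 0, 0]}

```text
time: 7.32
ee_pos: [546.1, 402.1, 153.2]
orientation: [3.139, -0.0, 2.273]
force: [0.4, -0.2, 0.1]
finger_gap: 60.2
```

```bash
python3 h.py 601.5 65.5 130 3.09
```

```text
t 7.33 pos [546.1 402.1 153.2] yaw [ 3.139 -0.     2.273] gap 60.2 F [ 0.4 -0.2  0.1] need [  55.4 -336.6  -23.2] [ 0.002  0.    -0.817]
{"translation": [-0.065, -0.039, 0.005], "twist": [0.0, 0.0, -0.91]}
{"translation": [-0.061, -0.045, 0.005], "twist": [0.0, 0.0, -0.91]}
{"translation": [-0.057, -0.05, 0.005], "twist": [0.0, 0.0, -0.91]}
{"translation": [-0.052, -0.055, 0.005], "twist": [0.0, 0.0, -0.91]}
{"translation": [-0.047, -0.059, 0.005], "twist": [0.0, 0.0, -0.91]}
{"translation": [-0.041, -0.063, 0.005], "twist": [0.0, 0.0, -0.91]}
{"translation": [-0.035, -0.067, 0.005], "twist": [0.0, 0.0, -0.91]}
{"translation": [-0.029, -0.07, 0.005], "twist": [0.0, 0.0, -0.91]}
{"translation": [-0.023, -0.072, 0.005], "twist": [0.0, 0.0, -0.91]}
```

Call:
send_rows:
  rows:
    - {"translation": [-0.065, -0.039, 0], "twist": [0, 0, -0.91]}
    - {"translation": [-0.061, -0.045, 0], "twist": [0, 0, -0.91]}
    - {"translation": [-0.057, -0.05, 0], "twist": [0, 0, -0.91]}
    - {"translation": [-0.052, -0.055, 0], "twist": [0, 0, -0.91]}
    - {"translation": [-0.047, -0.059, 0], "twist": [0, 0, -0.91]}
  gripper: -1

```text
time: 7.95
ee_pos: [582.0, 215.3, 162.2]
orientation: [3.127, 0.012, 2.748]
force: [0.8, -0.7, 0.0]
finger_gap: 93.8
```

Call:
send_rows:
  rows:
    - {"translation": [-0.041, -0.063, 0], "twist": [0, 0, -0.91]}
    - {"translation": [-0.035, -0.067, 0.01], "twist": [0, 0, -0.91]}
    - {"translation": [-0.029, -0.07, 0.01], "twist": [0, 0, -0.91]}
    - {"translation": [-0.023, -0.072, 0.02], "twist": [0, 0, -0.91]}
    - {"translation": [0, 0, 0], "twist": [0, 0, 0]}

```text
time: 8.57
ee_pos: [612.8, 59.9, 145.6]
orientation: [3.132, 0.023, 3.121]
force: [-1.0, -0.0, -0.8]
finger_gap: 93.8
```

```bash
python3 h.py 601.5 65.5 55 3.09 4
```

```text
t 8.57 pos [612.8  59.9 145.6] yaw [3.132 0.023 3.121] gap 93.8 F [-1.  -0.  -0.8] need [-11.3   5.6 -90.6] [0.01  0.023 0.032]
{"translation": [0.007, 0.002, 0.045], "twist": [0.03, 0.06, 0.08]}
{"translation": [0.007, 0.002, 0.045], "twist": [0.03, 0.06, 0.08]}
{"translation": [0.006, 0.002, 0.045], "twist": [0.03, 0.06, 0.08]}
{"translation": [0.006, 0.002, 0.045], "twist": [0.03, 0.06, 0.08]}
```

Call:
send_rows:
  rows:
    - {"translation": [0.007, 0.003, 0.045], "twist": [0.03, 0.06, 0.08]}
    - {"translation": [0.007, 0.003, 0.045], "twist": [0.03, 0.06, 0.08]}
    - {"translation": [0.006, 0.003, 0.045], "twist": [0.03, 0.06, 0.08]}
    - {"translation": [0.006, 0.002, 0.045], "twist": [0.03, 0.06, 0.08]}
    - {"translation": [0, 0, 0], "twist": [0, 0, 0]}

```text
time: 9.2
ee_pos: [602.8, 71.6, 58.3]
orientation: [3.14, 0.005, 3.085]
force: [-0.2, -0.1, -0.3]
finger_gap: 94.0
```

```bash
python3 h.py 601.5 65.5 6 3.09 3
```

```text
t 9.2 pos [602.8  71.6  58.3] yaw [3.14  0.005 3.085] gap 94.0 F [-0.2 -0.1 -0.3] need [ -1.3  -6.1 -52.3] [ 0.002  0.005 -0.005]
{"translation": [0.001, -0.004, 0.035], "twist": [0.01, 0.02, -0.02]}
{"translation": [0.001, -0.004, 0.035], "twist": [0.01, 0.02, -0.02]}
{"translation": [0.001, -0.004, 0.035], "twist": [0.01, 0.02, -0.02]}
```

Call:
send_rows:
  rows:
    - {"translation": [0.001, -0.004, 0.032], "twist": [0, 0.02, 0]}
    - {"translation": [0.001, -0.004, 0.032], "twist": [0, 0.02, 0]}
    - {"translation": [0.001, -0.004, 0.032], "twist": [0, 0.02, 0]}
    - {"translation": [0, 0, 0], "twist": [0, 0, 0]}

```text
time: 9.7
ee_pos: [602.8, 66.4, 9.6]
orientation: [3.139, 0.003, 3.085]
force: [-0.2, -0.1, -0.2]
finger_gap: 93.6
```

Call:
send_rows:
  rows:
    - {"translation": [0, 0, 0], "twist": [0, 0, 0]}
    - {"translation": [0, 0, 0], "twist": [0, 0, 0]}
    - {"translation": [0, 0, 0], "twist": [0, 0, 0]}
    - {"translation": [0, 0, 0], "twist": [0, 0, 0]}
    - {"translation": [0, 0, 0], "twist": [0, 0, 0]}
  gripper: 1
  grip_force: 35

```text
time: 10.32
ee_pos: [603.9, 66.2, 10.7]
orientation: [3.139, 0.005, 3.085]
force: [-0.7, 1.1, -1.4]
finger_gap: 60.9
```

```bash
python3 h.py 601.5 65.5 60 3.09 3
```

```text
t 10.32 pos [603.9  66.2  10.7] yaw [3.139 0.005 3.085] gap 60.9 F [-0.7  1.1 -1.4] need [-2.4 -0.7 49.3] [ 0.003  0.005 -0.005]
{"translation": [0.001, -0.0, -0.033], "twist": [0.01, 0.02, -0.02]}
{"translation": [0.001, -0.0, -0.033], "twist": [0.01, 0.02, -0.02]}
{"translation": [0.002, -0.001, -0.033], "twist": [0.01, 0.02, -0.02]}
```

Call:
send_rows:
  rows:
    - {"translation": [0, 0, 0], "twist": [0, 0, 0]}
    - {"translation": [0, 0, -0.02], "twist": [0, 0, 0]}
    - {"translation": [0, 0, -0.05], "twist": [0, 0, 0]}
    - {"translation": [0, 0, -0.08], "twist": [0, 0, 0]}
    - {"translation": [0, 0, -0.08], "twist": [0, 0, 0]}

```text
time: 10.95
ee_pos: [600.6, 65.9, 126.6]
orientation: [3.139, -0.003, 3.085]
force: [0.5, -0.1, -1.1]
finger_gap: 61.1
```

```bash
python3 h.py 395 275 130 2.27 3;python3 - <<'E'
from h import *
cv2.imwrite("pics/s3.png",cv2.resize(viewer.camera("scene")["img"][150:320,180:440,::-1],None,fx=3,fy=3))
E
```

```text
t 10.95 pos [600.6  65.9 126.6] yaw [ 3.139e+00 -3.000e-03  3.085e+00] gap 61.1 F [ 0.5 -0.1 -1.1] need [-205.6  209.1    3.4] [ 0.001 -0.004  0.815]
{"translation": [0.048, 0.044, -0.001], "twist": [0.0, -0.0, 0.91]}
{"translation": [0.052, 0.039, -0.001], "twist": [0.0, -0.0, 0.91]}
{"translation": [0.055, 0.034, -0.001], "twist": [0.0, -0.0, 0.91]}
{"translation": [0.058, 0.029, -0.001], "twist": [0.0, -0.0, 0.91]}
{"translation": [0.061, 0.024, -0.001], "twist": [0.0, -0.0, 0.91]}
{"translation": [0.063, 0.018, -0.001], "twist": [0.0, -0.0, 0.91]}
{"translation": [0.064, 0.013, -0.001], "twist": [0.0, -0.0, 0.91]}
{"translation": [0.065, 0.007, -0.001], "twist": [0.0, -0.0, 0.91]}
{"translation": [0.065, 0.001, -0.001], "twist": [0.0, -0.0, 0.91]}
```

View pics/s3.png

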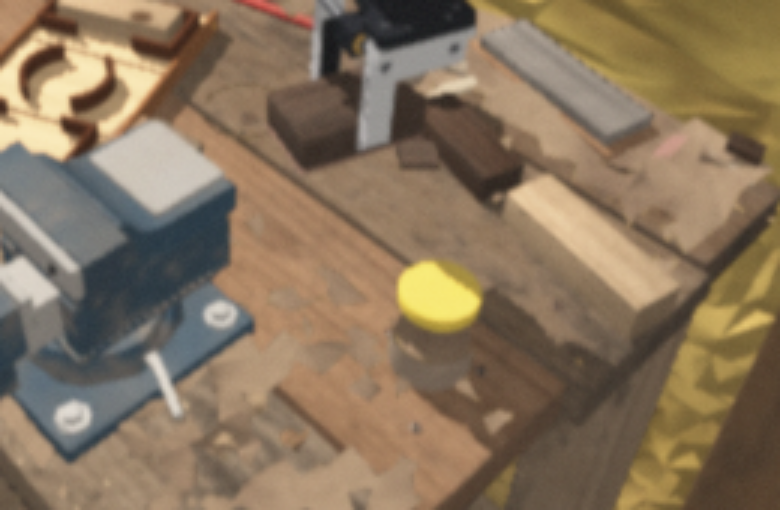

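The block hangs level at crop (320,115); the other parts are undisturbed, and the blank is seen in the slot. Raising to clear the vise (157 mm), then across.

Call:
send_rows:
  rows:
    - {"translation": [0, 0, -0.11], "twist": [0, 0, 0]}
    - {"translation": [0.048, 0.044, -0.04], "twist": [0, 0, 0.91]}
    - {"translation": [0.052, 0.039, 0], "twist": [0, 0, 0.91]}
    - {"translation": [0.055, 0.034, 0], "twist": [0, 0, 0.91]}
    - {"translation": [0.058, 0.029, 0], "twist": [0, 0, 0.91]}

```text
time: 11.62
ee_pos: [513.6, 159.7, 213.4]
orientation: [3.131, 0.014, 2.705]
force: [-0.2, 1.1, -1.6]
finger_gap: 60.9
```

Call:
send_rows:
  rows:
    - {"translation": [0.061, 0.024, 0], "twist": [0, 0, 0.91]}
    - {"translation": [0.063, 0.018, 0], "twist": [0, 0, 0.91]}
    - {"translation": [0.064, 0.013, 0], "twist": [0, 0, 0.91]}
    - {"translation": [0.065, 0.007, 0], "twist": [0, 0, 0.91]}
    - {"translation": [0.065, 0.001, 0], "twist": [0, 0, 0.91]}

```text
time: 12.25
ee_pos: [397.7, 282.6, 213.8]
orientation: [3.122, 0.009, 2.234]
force: [-0.1, 0.6, -1.0]
finger_gap: 60.9
```

```bash
python3 h.py 394 274 75 2.27 4
```

```text
t 12.25 pos [397.7 282.6 213.8] yaw [3.122 0.009 2.234] gap 60.9 F [-0.1  0.6 -1. ] need [  -3.7   -8.6 -138.8] [ 0.02   0.009 -0.036]
{"translation": [-0.002, -0.006, 0.069], "twist": [0.05, 0.02, -0.09]}
{"translation": [-0.002, -0.005, 0.069], "twist": [0.05, 0.02, -0.09]}
{"translation": [-0.002, -0.005, 0.069], "twist": [0.05, 0.02, -0.09]}
{"translation": [-0.002, -0.005, 0.069], "twist": [0.05, 0.02, -0.09]}
```

Call:
send_rows:
  rows:
    - {"translation": [-0.002, -0.006, 0.07], "twist": [0.05, 0.02, -0.09]}
    - {"translation": [-0.002, -0.005, 0.07], "twist": [0.05, 0.02, -0.09]}
    - {"translation": [-0.002, -0.005, 0.07], "twist": [0.05, 0.02, -0.09]}
    - {"translation": [-0.002, -0.005, 0.07], "twist": [0.05, 0.02, -0.09]}
    - {"translation": [0, 0, 0], "twist": [0, 0, 0]}

```text
time: 12.88
ee_pos: [393.2, 276.4, 73.6]
orientation: [3.134, 0.002, 2.276]
force: [0.4, 0.2, -1.2]
finger_gap: 60.3
```

```bash
python3 h.py 394 274 24 2.27 4;python3 - <<'E'
from h import *
cv2.imwrite("pics/w4.png",viewer.camera("wrist")["img"][:,:,::-1])
E
```

```text
t 12.88 pos [393.2 276.4  73.6] yaw [3.134e+00 2.000e-03 2.276e+00] gap 60.3 F [ 0.4  0.2 -1.2] need [  0.8  -2.4 -49.6] [0.007 0.002 0.006]
{"translation": [-0.001, -0.001, 0.025], "twist": [0.02, 0.0, 0.01]}
{"translation": [-0.001, -0.001, 0.025], "twist": [0.02, 0.0, 0.01]}
{"translation": [-0.001, -0.001, 0.025], "twist": [0.02, 0.0, 0.01]}
{"translation": [-0.001, -0.001, 0.025], "twist": [0.02, 0.0, 0.01]}
```

View pics/w4.png

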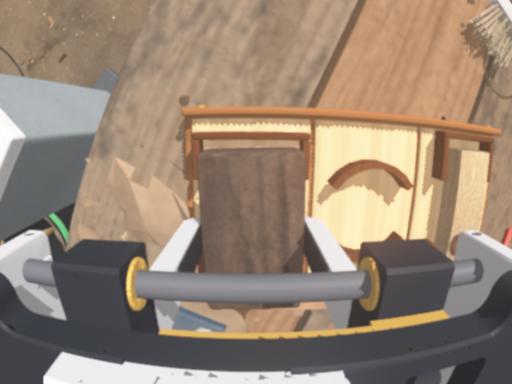

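The block (cols 200–305) is centred over the wide nest (fences about 195–308), with its end just inside the far fence. Lowering.

Call:
send_rows:
  rows:
    - {"translation": [-0.001, -0.001, 0.025], "twist": [0.02, 0, 0]}
    - {"translation": [-0.001, -0.001, 0.025], "twist": [0.02, 0, 0]}
    - {"translation": [-0.001, -0.001, 0.025], "twist": [0.02, 0, 0]}
    - {"translation": [-0.001, 0, 0.018], "twist": [0.02, 0, 0]}
    - {"translation": [0, 0, 0], "twist": [0, 0, 0]}

```text
time: 13.55
ee_pos: [398.4, 276.5, 29.1]
orientation: [3.131, 0.005, 2.275]
force: [-0.4, -0.1, -1.5]
finger_gap: 61.1
```

```bash
python3 h.py 394 274 25 2.27 2
```

```text
t 13.55 pos [398.4 276.5  29.1] yaw [3.131 0.005 2.275] gap 61.1 F [-0.4 -0.1 -1.5] need [-4.4 -2.5 -4.1] [0.01  0.004 0.005]
{"translation": [0.001, -0.005, 0.004], "twist": [0.05, 0.02, 0.03]}
{"translation": [0.001, -0.005, 0.004], "twist": [0.05, 0.02, 0.03]}
```

Call:
send_rows:
  rows:
    - {"translation": [0.001, -0.004, 0.004], "twist": [0.05, 0.02, 0]}
    - {"translation": [0.001, -0.004, 0.004], "twist": [0.05, 0.02, 0]}

```text
time: 13.8
ee_pos: [395.0, 274.8, 25.2]
orientation: [3.141, 0.001, 2.275]
force: [-0.1, 0.2, -0.1]
finger_gap: 60.7
```

```bash
python3 h.py 394 274 25 2.27 2
```

```text
t 13.8 pos [395.  274.8  25.2] yaw [3.141e+00 1.000e-03 2.275e+00] gap 60.7 F [-0.1  0.2 -0.1] need [-1.  -0.8 -0.2] [0.001 0.001 0.005]
{"translation": [0.0, -0.001, 0.0], "twist": [0.0, 0.0, 0.03]}
{"translation": [0.0, -0.001, 0.0], "twist": [0.0, 0.0, 0.03]}
```

Force went from −1.5 to about 0, so it is touching the floor. Release to a 78 mm gap and rise.

Call:
send_rows:
  rows:
    - {"translation": [0, 0, 0], "twist": [0, 0, 0]}
    - {"translation": [0, 0, 0], "twist": [0, 0, 0]}
    - {"translation": [0, 0, 0], "twist": [0, 0, 0]}
    - {"translation": [0, 0, 0], "twist": [0, 0, 0]}
  gripper: -0.65

```text
time: 14.3
ee_pos: [395.8, 275.2, 26.0]
orientation: [3.139, 0.001, 2.275]
force: [-0.2, -0.0, -0.0]
finger_gap: 77.8
```

Call:
send_rows:
  rows:
    - {"translation": [0, 0, -0.02], "twist": [0, 0, 0]}
    - {"translation": [0, 0, -0.06], "twist": [0, 0, 0]}
    - {"translation": [0, 0, -0.1], "twist": [0, 0, 0]}
    - {"translation": [0, 0, -0.12], "twist": [0, 0, 0]}
    - {"translation": [0, 0, -0.08], "twist": [0, 0, 0]}

```text
time: 14.92
ee_pos: [393.4, 274.0, 221.2]
orientation: [-3.139, -0.0, 2.275]
force: [0.9, 0.0, 0.9]
finger_gap: 77.6
```

```bash
python3 h.py 599.5 -65 210 2.27 2
```

```text
t 14.93 pos [393.4 274.  221.2] yaw [-3.139 -0.     2.275] gap 77.6 F [0.9 0.  0.9] need [ 206.1 -339.   -11.2] [-0.003 -0.     0.005]
{"translation": [-0.112, -0.018, 0.003], "twist": [-0.0, -0.0, 0.01]}
{"translation": [-0.112, -0.018, 0.003], "twist": [-0.0, -0.0, 0.01]}
{"translation": [-0.112, -0.018, 0.003], "twist": [-0.0, -0.0, 0.01]}
{"translation": [-0.112, -0.018, 0.003], "twist": [-0.0, -0.0, 0.01]}
{"translation": [-0.112, -0.018, 0.003], "twist": [-0.0, -0.0, 0.01]}
{"translation": [-0.112, -0.017, 0.003], "twist": [-0.0, -0.0, 0.01]}
{"translation": [-0.112, -0.017, 0.003], "twist": [-0.0, -0.0, 0.01]}
```

Call:
send_rows:
  rows:
    - {"translation": [-0.112, -0.018, 0], "twist": [0, 0, 0]}
    - {"translation": [-0.112, -0.018, 0], "twist": [0, 0, 0]}
    - {"translation": [-0.112, -0.018, 0], "twist": [0, 0, 0]}
    - {"translation": [-0.112, -0.018, 0], "twist": [0, 0, 0]}
    - {"translation": [-0.112, -0.018, 0], "twist": [0, 0, 0]}
  gripper: -1

```text
time: 15.55
ee_pos: [546.4, 30.7, 231.6]
orientation: [3.127, 0.006, 2.285]
force: [-0.5, -0.3, -0.7]
finger_gap: 94.2
```

Call:
send_rows:
  rows:
    - {"translation": [-0.112, -0.018, 0], "twist": [0, 0, 0]}
    - {"translation": [-0.112, -0.018, 0], "twist": [0, 0, 0]}
    - {"translation": [0, 0, 0], "twist": [0, 0, 0]}

```text
time: 15.92
ee_pos: [609.2, -72.9, 233.7]
orientation: [3.126, 0.008, 2.28]
force: [-0.1, 1.2, 0.2]
finger_gap: 93.8
```

```bash
python3 h.py 599.5 -65 110 2.27 4
python3 - <<'E'
from h import *
c=viewer.camera("top");w=world(c);np.savez("top1.npz",**c)
for n,sx,sy,h,p0 in(("handle",38,120,25,[547,403,.7]),("sand",61,101,32,[394,274,.7])):
    p,f=fit(w-[0,0,14],lambda q,p:box_h(q,p,sx,sy,h),p0,70,30);print(n,p.round(2),round(f,2))
    q=w.reshape(-1,3);a,b=loc(q,p);m=(abs(a)<sx/2-5)&(abs(b)<sy/2-8);A=np.c_[a[m],b[m],np.ones(m.sum())];s=np.linalg.lstsq(A,q[m,2],rcond=None)[0];print("top z",np.median(q[m,2]),"want",14+h,"tilt",s[:2].round(3))
for n,d,h,p0 in(("pin",60,75,[598,-64,0]),("bigj",68,90,[750,227,0])):
    p,f=fit(w,lambda q,p:cyl_h(q,p,d,h),p0,60,40);print(n,p.round(2),round(f,2))
cv2.imwrite("pics/t1.png",cv2.resize(c["img"][100:310,120:360,::-1],None,fx=2.8,fy=2.8))
E
```

```text
t 15.93 pos [609.2 -72.9 233.7] yaw [3.126 0.008 2.28 ] gap 93.8 F [-0.1  1.2  0.2] need [  -9.7    7.9 -123.7] [0.016 0.008 0.01 ]
{"translation": [0.007, -0.002, 0.062], "twist": [0.04, 0.02, 0.03]}
{"translation": [0.007, -0.002, 0.062], "twist": [0.04, 0.02, 0.03]}
{"translation": [0.006, -0.002, 0.062], "twist": [0.04, 0.02, 0.03]}
{"translation": [0.006, -0.001, 0.062], "twist": [0.04, 0.02, 0.03]}
handle [549.03 403.54   0.7 ] 4.62
top z 39.03045427004238 want 39 tilt [-0.022  0.004]
sand [393.27 277.31   0.72] 4.36
top z 45.790279580446196 want 46 tilt [-0.013  0.003]
pin [ 5.9986e+02 -6.4930e+01  3.0000e-02] 33.67
bigj [ 7.5231e+02  2.2833e+02 -1.0000e-02] 8.52
```

View pics/t1.png

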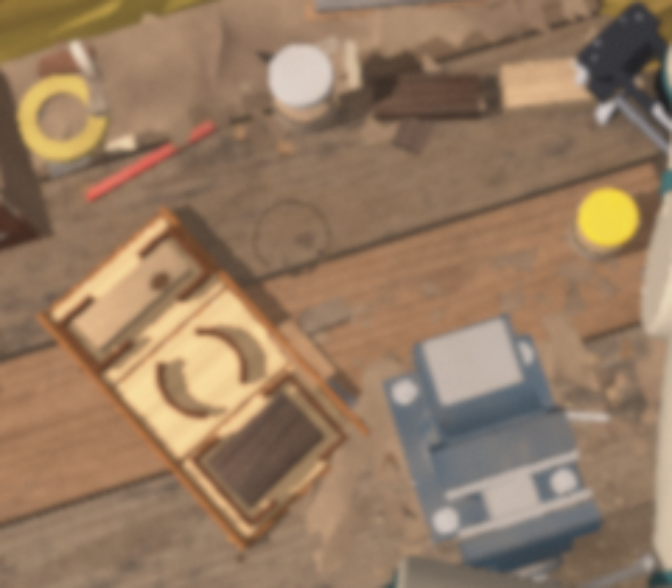

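Both blocks are seated: top heights are 39.0/39 and 45.8/46 mm, and centres are within 4 mm. The look-alikes are in place and the jar is still at (600,−65). Going down on the jar.

Call:
send_rows:
  rows:
    - {"translation": [0.007, -0.002, 0.06], "twist": [0.04, 0.02, 0.03]}
    - {"translation": [0.007, -0.002, 0.06], "twist": [0.04, 0.02, 0.03]}
    - {"translation": [0.006, -0.002, 0.06], "twist": [0.04, 0.02, 0.03]}
    - {"translation": [0.006, -0.001, 0.06], "twist": [0.04, 0.02, 0.03]}
    - {"translation": [0, 0, 0], "twist": [0, 0, 0]}

```text
time: 16.6
ee_pos: [594.5, -55.4, 115.0]
orientation: [3.139, -0.003, 2.275]
force: [-0.2, 0.3, -0.5]
finger_gap: 93.8
```

```bash
python3 h.py 599.7 -65 90 2.27 2
python3 - <<'E'
from h import *
cv2.imwrite("pics/w5.png",viewer.camera("wrist")["img"][:,:,::-1])
E
```

```text
t 16.6 pos [594.5 -55.4 115. ] yaw [ 3.139e+00 -3.000e-03  2.275e+00] gap 93.8 F [-0.2  0.3 -0.5] need [  5.2  -9.6 -25. ] [ 0.003 -0.003  0.005]
{"translation": [-0.011, -0.002, 0.025], "twist": [0.01, -0.01, 0.02]}
{"translation": [-0.011, -0.002, 0.025], "twist": [0.01, -0.01, 0.02]}
```

View pics/w5.png

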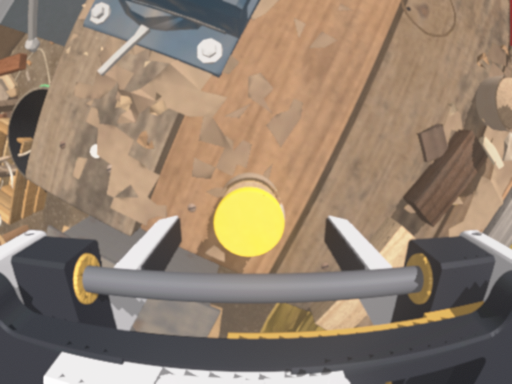

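The jar (cols 214–285) is centred between the fingers (180–330), and it lies slightly forward, which the planned correction covers.

Call:
send_rows:
  rows:
    - {"translation": [-0.011, -0.002, 0.01], "twist": [0, 0, 0]}
    - {"translation": [-0.009, -0.002, 0.015], "twist": [0, 0, 0]}
    - {"translation": [0, 0, 0], "twist": [0, 0, 0]}

```text
time: 17.02
ee_pos: [603.7, -65.1, 107.5]
orientation: [3.132, 0.006, 2.275]
force: [0.4, 0.6, -0.2]
finger_gap: 94.0
```

```bash
python3 h.py 599.7 -65 23 2.27 3
```

```text
t 17.02 pos [603.7 -65.1 107.5] yaw [3.132 0.006 2.275] gap 94.0 F [ 0.4  0.6 -0.2] need [ -4.    0.1 -84.5] [0.01  0.006 0.006]
{"translation": [0.002, -0.003, 0.056], "twist": [0.03, 0.02, 0.02]}
{"translation": [0.002, -0.002, 0.056], "twist": [0.03, 0.02, 0.02]}
{"translation": [0.002, -0.002, 0.056], "twist": [0.03, 0.02, 0.02]}
```

Call:
send_rows:
  rows:
    - {"translation": [0.002, -0.003, 0.045], "twist": [0.03, 0.02, 0]}
    - {"translation": [0.002, -0.002, 0.045], "twist": [0.03, 0.02, 0]}
    - {"translation": [0.002, -0.002, 0.045], "twist": [0.03, 0.02, 0]}
    - {"translation": [0, 0, 0.03], "twist": [0, 0, 0]}
    - {"translation": [0, 0, 0], "twist": [0, 0, 0]}

```text
time: 17.65
ee_pos: [602.6, -66.6, 25.3]
orientation: [3.137, 0.005, 2.274]
force: [-0.4, -0.0, -0.0]
finger_gap: 94.3
```

```bash
python3 h.py 599.7 -65 23 2.27 1
```

```text
t 17.65 pos [602.6 -66.6  25.3] yaw [3.137 0.005 2.274] gap 94.3 F [-0.4 -0.  -0. ] need [-2.9  1.6 -2.3] [0.004 0.005 0.004]
{"translation": [0.006, -0.002, 0.004], "twist": [0.04, 0.05, 0.04]}
```

Call:
send_rows:
  rows:
    - {"translation": [0.005, -0.002, 0.004], "twist": [0.04, 0.05, 0]}
    - {"translation": [0, 0, 0], "twist": [0, 0, 0]}
    - {"translation": [0, 0, 0], "twist": [0, 0, 0]}
    - {"translation": [0, 0, 0], "twist": [0, 0, 0]}
    - {"translation": [0, 0, 0], "twist": [0, 0, 0]}
  gripper: 1
  grip_force: 25

```text
time: 18.27
ee_pos: [601.6, -65.8, 25.5]
orientation: [3.139, 0.003, 2.274]
force: [-0.0, 0.6, -2.2]
finger_gap: 59.4
```

Call:
send_rows:
  rows:
    - {"translation": [0, 0, 0], "twist": [0, 0, 0]}
    - {"translation": [0, 0, 0], "twist": [0, 0, 0]}

```text
time: 18.52
ee_pos: [601.7, -65.8, 25.5]
orientation: [3.139, 0.003, 2.274]
force: [-0.3, -0.2, -1.9]
finger_gap: 59.8
```

```bash
python3 h.py 599.7 -65 220 2.27 1
```

```text
t 18.52 pos [601.7 -65.8  25.5] yaw [3.139e+00 3.000e-03 2.274e+00] gap 59.8 F [-0.3 -0.2 -1.9] need [ -2.    0.8 194.5] [0.002 0.003 0.004]
{"translation": [0.001, -0.0, -0.097], "twist": [0.01, 0.01, 0.01]}
{"translation": [0.001, -0.0, -0.097], "twist": [0.01, 0.01, 0.01]}
{"translation": [0.001, -0.0, -0.097], "twist": [0.01, 0.01, 0.01]}
{"translation": [0.001, -0.0, -0.097], "twist": [0.01, 0.01, 0.01]}
```

Call:
send_rows:
  rows:
    - {"translation": [0, 0, -0.03], "twist": [0, 0, 0]}
    - {"translation": [0, 0, -0.08], "twist": [0, 0, 0]}
    - {"translation": [0, 0, -0.1], "twist": [0, 0, 0]}
    - {"translation": [0, 0, -0.1], "twist": [0, 0, 0]}
    - {"translation": [0, 0, -0.08], "twist": [0, 0, 0]}

```text
time: 19.15
ee_pos: [597.9, -64.7, 224.3]
orientation: [-3.138, -0.006, 2.274]
force: [-0.4, -0.6, -3.5]
finger_gap: 59.4
```

```bash
python3 h.py 470.4 338.4 220 2.27 1
```

```text
t 19.15 pos [597.9 -64.7 224.3] yaw [-3.138 -0.006  2.274] gap 59.4 F [-0.4 -0.6 -3.5] need [-127.5  403.1   -4.3] [-0.003 -0.006  0.004]
{"translation": [0.111, 0.047, 0.002], "twist": [-0.0, -0.01, 0.01]}
{"translation": [0.111, 0.047, 0.002], "twist": [-0.0, -0.01, 0.01]}
{"translation": [0.111, 0.047, 0.002], "twist": [-0.0, -0.01, 0.01]}
{"translation": [0.111, 0.046, 0.002], "twist": [-0.0, -0.01, 0.01]}
{"translation": [0.112, 0.046, 0.001], "twist": [-0.0, -0.01, 0.01]}
{"translation": [0.112, 0.046, 0.001], "twist": [-0.0, -0.01, 0.01]}
{"translation": [0.112, 0.046, 0.001], "twist": [-0.0, -0.01, 0.01]}
```

Call:
send_rows:
  rows:
    - {"translation": [0.06, 0.025, 0], "twist": [0, 0, 0]}
    - {"translation": [0.1, 0.042, 0], "twist": [0, 0, 0]}
    - {"translation": [0.11, 0.046, 0], "twist": [0, 0, 0]}
    - {"translation": [0.11, 0.046, 0], "twist": [0, 0, 0]}
    - {"translation": [0.11, 0.046, 0], "twist": [0, 0, 0]}

```text
time: 19.77
ee_pos: [520.0, 191.1, 233.2]
orientation: [3.134, 0.005, 2.265]
force: [0.6, -0.1, -2.7]
finger_gap: 59.5
```

Call:
send_rows:
  rows:
    - {"translation": [0.11, 0.046, 0], "twist": [0, 0, 0]}
    - {"translation": [0.1, 0.042, 0], "twist": [0, 0, 0]}
    - {"translation": [0.06, 0.025, 0], "twist": [0, 0, 0]}
    - {"translation": [0, 0, 0], "twist": [0, 0, 0]}

```text
time: 20.27
ee_pos: [471.7, 339.3, 236.1]
orientation: [3.132, 0.004, 2.271]
force: [0.1, -0.1, -1.7]
finger_gap: 59.7
```

```bash
python3 h.py 470.4 338.4 85 2.27 4
```

```text
t 20.27 pos [471.7 339.3 236.1] yaw [3.132 0.004 2.271] gap 59.7 F [ 0.1 -0.1 -1.7] need [  -1.3   -0.9 -151.1] [0.01  0.004 0.001]
{"translation": [0.0, -0.002, 0.076], "twist": [0.03, 0.01, 0.0]}
{"translation": [0.0, -0.001, 0.076], "twist": [0.03, 0.01, 0.0]}
{"translation": [0.0, -0.001, 0.076], "twist": [0.03, 0.01, 0.0]}
{"translation": [0.0, -0.001, 0.076], "twist": [0.03, 0.01, 0.0]}
```

Call:
send_rows:
  rows:
    - {"translation": [0, -0.001, 0.07], "twist": [0.03, 0.01, 0]}
    - {"translation": [0, -0.001, 0.08], "twist": [0.03, 0.01, 0]}
    - {"translation": [0, -0.001, 0.08], "twist": [0.03, 0.01, 0]}
    - {"translation": [0, -0.001, 0.06], "twist": [0.03, 0.01, 0]}
    - {"translation": [0, 0, 0], "twist": [0, 0, 0]}

```text
time: 20.9
ee_pos: [473.3, 334.4, 91.3]
orientation: [3.141, 0.004, 2.27]
force: [-0.2, 0.3, -2.6]
finger_gap: 59.4
```

```bash
python3 h.py 470.4 338.4 40 2.27 3
python3 - <<'E'
from h import *
cv2.imwrite("pics/w6.png",viewer.camera("wrist")["img"][:,:,::-1])
E
```

```text
t 20.9 pos [473.3 334.4  91.3] yaw [3.141 0.004 2.27 ] gap 59.4 F [-0.2  0.3 -2.6] need [ -2.9   4.  -51.3] [ 0.001  0.004 -0.   ]
{"translation": [0.003, 0.0, 0.034], "twist": [0.0, 0.01, -0.0]}
{"translation": [0.003, 0.0, 0.034], "twist": [0.0, 0.01, -0.0]}
{"translation": [0.003, 0.0, 0.034], "twist": [0.0, 0.01, -0.0]}
```

View pics/w6.png

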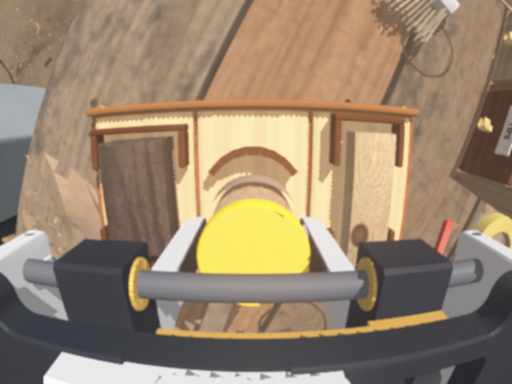

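The jar lid (col 253) is centred on the round nest (arc centre col 253), and both blocks are seated. Lowering.

Call:
send_rows:
  rows:
    - {"translation": [0.003, 0, 0.025], "twist": [0, 0.01, 0]}
    - {"translation": [0.003, 0, 0.025], "twist": [0, 0.01, 0]}
    - {"translation": [0.002, 0, 0.015], "twist": [0, 0, 0]}
    - {"translation": [0, 0, 0], "twist": [0, 0, 0]}

```text
time: 21.45
ee_pos: [474.8, 339.3, 62.3]
orientation: [3.13, 0.004, 2.269]
force: [0.9, -0.3, -2.9]
finger_gap: 59.7
```

```bash
python3 h.py 470.4 338.4 40 2.27 2
```

```text
t 21.45 pos [474.8 339.3  62.3] yaw [3.13  0.004 2.269] gap 59.7 F [ 0.9 -0.3 -2.9] need [ -4.4  -0.9 -22.3] [ 0.012  0.004 -0.001]
{"translation": [0.002, -0.004, 0.022], "twist": [0.06, 0.02, -0.0]}
{"translation": [0.002, -0.004, 0.022], "twist": [0.06, 0.02, -0.0]}
```

Call:
send_rows:
  rows:
    - {"translation": [0.003, -0.005, 0.016], "twist": [0.06, 0.02, 0]}
    - {"translation": [0.002, -0.004, 0.016], "twist": [0.06, 0.02, 0]}
    - {"translation": [0, 0, 0.01], "twist": [0, 0, 0]}
    - {"translation": [0, 0, 0], "twist": [0, 0, 0]}

```text
time: 21.95
ee_pos: [469.8, 338.6, 40.1]
orientation: [-3.141, -0.0, 2.269]
force: [-0.2, 0.4, -3.2]
finger_gap: 59.4
```

```bash
python3 h.py 470.4 338.4 40 2.27 2
```

```text
t 21.95 pos [469.8 338.6  40.1] yaw [-3.141 -0.     2.269] gap 59.4 F [-0.2  0.4 -3.2] need [ 0.6 -0.2 -0.1] [-0.001 -0.    -0.001]
{"translation": [-0.001, 0.0, 0.0], "twist": [-0.0, -0.0, -0.0]}
{"translation": [-0.001, 0.0, 0.0], "twist": [-0.0, -0.0, -0.0]}
```

Not yet bearing on the floor; nudge down.

Call:
send_rows:
  rows:
    - {"translation": [0, 0, 0.003], "twist": [0, 0, 0]}
    - {"translation": [0, 0, 0.002], "twist": [0, 0, 0]}

```text
time: 22.2
ee_pos: [470.1, 338.8, 39.5]
orientation: [3.141, 0.0, 2.27]
force: [-2.6, -1.5, 5.5]
finger_gap: 59.5
```

Contact (+5.5 N). Release to about 78 mm and rise.

Call:
send_rows:
  rows:
    - {"translation": [0, 0, 0], "twist": [0, 0, 0]}
    - {"translation": [0, 0, 0], "twist": [0, 0, 0]}
    - {"translation": [0, 0, 0], "twist": [0, 0, 0]}
    - {"translation": [0, 0, 0], "twist": [0, 0, 0]}
  gripper: -0.65

```text
time: 22.7
ee_pos: [471.8, 339.7, 40.4]
orientation: [3.137, 0.001, 2.269]
force: [-0.1, -0.1, -0.6]
finger_gap: 77.4
```

Call:
send_rows:
  rows:
    - {"translation": [0, 0, -0.02], "twist": [0, 0, 0]}
    - {"translation": [0, 0, -0.06], "twist": [0, 0, 0]}
    - {"translation": [0, 0, -0.1], "twist": [0, 0, 0]}
    - {"translation": [0, 0, -0.12], "twist": [0, 0, 0]}
    - {"translation": [0, 0, -0.08], "twist": [0, 0, 0]}

```text
time: 23.32
ee_pos: [469.4, 338.3, 234.4]
orientation: [-3.14, -0.0, 2.269]
force: [0.4, -0.1, -0.6]
finger_gap: 77.3
```

```bash
python3 h.py 200 520 235 2.27 5
```

```text
t 23.32 pos [469.4 338.3 234.4] yaw [-3.14  -0.     2.269] gap 77.3 F [ 0.4 -0.1 -0.6] need [-269.4  181.7    0.6] [-0.002 -0.    -0.001]
{"translation": [0.104, -0.03, -0.0], "twist": [-0.0, -0.0, -0.0]}
{"translation": [0.104, -0.03, -0.0], "twist": [-0.0, -0.0, -0.0]}
{"translation": [0.104, -0.03, -0.0], "twist": [-0.0, -0.0, -0.0]}
{"translation": [0.104, -0.03, -0.0], "twist": [-0.0, -0.0, -0.0]}
{"translation": [0.104, -0.03, -0.0], "twist": [-0.0, -0.0, -0.0]}
{"translation": [0.104, -0.03, -0.0], "twist": [-0.0, -0.0, -0.0]}
```

Move aside for an unobstructed top view.

Call:
send_rows:
  rows:
    - {"translation": [0.1, -0.03, 0], "twist": [0, 0, 0]}
    - {"translation": [0.1, -0.03, 0], "twist": [0, 0, 0]}
    - {"translation": [0.1, -0.03, 0], "twist": [0, 0, 0]}
    - {"translation": [0.1, -0.03, 0], "twist": [0, 0, 0]}
    - {"translation": [0.08, -0.02, 0], "twist": [0, 0, 0]}

```text
time: 23.95
ee_pos: [261.6, 481.7, 242.9]
orientation: [3.127, 0.0, 2.262]
force: [0.2, -0.2, 0.4]
finger_gap: 77.6
```

Call:
send_rows:
  rows:
    - {"translation": [0, 0, 0], "twist": [0, 0, 0]}
    - {"translation": [0, 0, 0], "twist": [0, 0, 0]}

```text
time: 24.2
ee_pos: [259.6, 482.8, 244.1]
orientation: [3.125, -0.0, 2.267]
force: [0.5, 0.4, 1.3]
finger_gap: 77.4
```

Run:
```python
from h import *
c=viewer.camera("top");w=world(c)
T=np.array([470.38,338.4,.70])
def tilt(p,rx,ry):
    q=w.reshape(-1,3);a,b=loc(q,p);m=(abs(a)<rx)&(abs(b)<ry);A=np.c_[a[m],b[m],np.ones(m.sum())];s=np.linalg.lstsq(A,q[m,2],rcond=None)[0];print("   top z",np.median(q[m,2]).round(1),"slope",s[:2].round(3))
for n,sx,sy,h,p0,k in(("handle",38,120,25,[549,403,.7],100),("sand",61,101,32,[394,275,.7],-100)):
    p,f=fit(w-[0,0,14],lambda q,p:box_h(q,p,sx,sy,h),p0,70,30);print(n,p.round(2),"off",np.round(p[:2]-T[:2]-[k*np.cos(.7),k*np.sin(.7)],1),"want z",14+h);tilt(p,sx/2-5,sy/2-8)
p,f=fit(w-[0,0,14],lambda q,p:cyl_h(q,p,60,75),[470,338,0],45,40);print("pin",p.round(1),"want 89");tilt(p,18,18)
for n,sx,sy,h,p0 in(("bigb",45,140,35,[754,-46,.08]),("dark",42,110,28,[747,103,0])):
    print(n,fit(w,lambda q,p:box_h(q,p,sx,sy,h),p0,80)[0].round(2))
print("bigj",fit(w,lambda q,p:cyl_h(q,p,68,90),[752,229,0],60,40)[0].round(1))
cv2.imwrite("pics/t2.png",cv2.resize(c["img"][100:310,120:360,::-1],None,fx=2.8,fy=2.8))
```

```text
handle [548.78 403.11   0.71] off [1.9 0.3] want z 39
   top z 38.9 slope [-0.04  -0.002]
sand [393.43 277.4    0.72] off [-0.5  3.4] want z 46
   top z 46.0 slope [-0.011 -0.004]
pin [469.2 342.8   0. ] want 89
   top z 88.9 slope [0.04 0.04]
bigb [ 7.5459e+02 -4.6380e+01  6.0000e-02]
dark [ 7.4766e+02  1.0334e+02 -3.0000e-02]
bigj [7.521e+02 2.291e+02 1.000e-01]
```

View pics/t2.png

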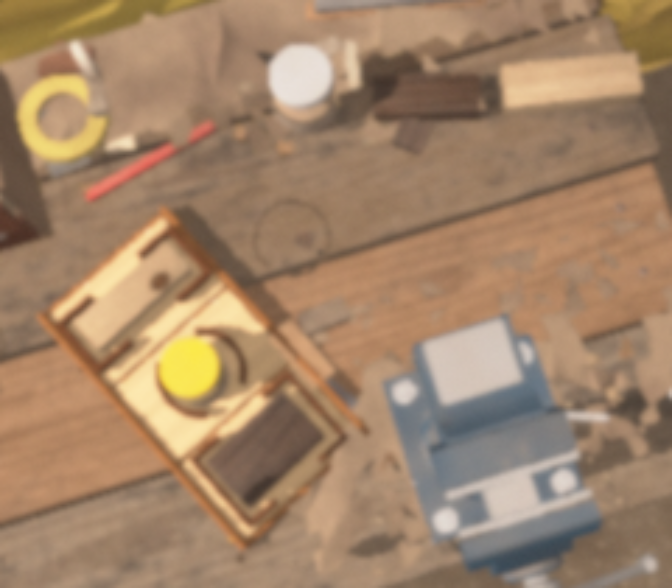

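The kit is seated in all three nests and the look-alikes haven't moved. Handing in.

```bash
python3 -c "from station import order;print(order.finish_job())"
```

```text
the job is handed in; nothing more can be done
None
```

The knotted blank is in the narrow nest, the sanding block is in the wide nest, and the pin jar stands upright in the round nest. I handed the job in at about 24 s, with the gripper released and clear; it reported no verdict.

My last check was a top-camera fit with the arm clear of the tray:

| Part | Offset from nest centre | Top height (measured / expected) |
|---|---|---|
| Knotted blank | about 2 mm | 38.9 / 39 mm |
| Sanding block | about 3.5 mm | 46.0 / 46 mm |
| Pin jar | about 4.5 mm | 88.9 / 89 mm |

- **Block angles:** both blocks are within about 0.02 rad of their nest's length.
- **Look-alikes:** all three are within 1 mm of where they started.
- **Weakest check:** the tilt fits are noisy. They read about 0.04 rad for the blank and up to about 0.06 rad for the jar, below the 0.1 limit. The correct top heights and the picture suggest both are level.

No check failed.

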